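# Fit the spare spring-axle roller in a bench conveyor

## Robot

A 7-joint arm with a two-finger parallel gripper is mounted at the origin on the work surface. World frame = base frame: x ahead of the robot, y to its left, z up, the work surface at z = 0. Lengths are in m, angles in rad, forces in N, time in s.
With the tool pointing down it reaches from about 0.425 to 0.925 m from the base axis. Payload 6.8 kg.
Tool frame: the origin (TCP) lies midway between the tips of the shut fingers; the grasp point (between the pads) lies 19 mm behind it; z points along the fingers, y is the line along which they close (so a half turn about z gives the same grasp; the last joint's range is limited). The gripper opens to 85 mm and grips with 20 to 120 N. Pads are 22 mm wide; open, the fingers measure 114 mm over their backs; the gripper's body (76 mm by 85 mm) begins 54 mm behind the grasp point. The pads swing forward as they close: fully open they stand 13 mm farther back than shut.
Start: joints at [1.165, 0.477, 0.022, 1.555, -0.011, 1.109, -0.083], TCP at [0.198, -0.645, 0.231] pointing down, gripper open.
Joint ranges: [-2.96, 2.96], [-0.34, 2.1], [-1.41, 1.46], [0.24, 2.44], [-1.37, 4.51], [0.17, 1.92], [-2.96, 2.96]. Speed limits (rad/s): [2.39, 2.39, 3.14, 3.14, 3.14, 3.14, 3.14].

## Interface

Orientations are given as a rotation vector (axis times angle).
In Python, from bench import r gives the robot as it stands. The module is installed in compiled form; this text tells all that it offers.
- The arm moves only by the tool apply_moves, never from a script. Its argument "rows" is a list of rows, each a list of 6 numbers: the shift along the tool's x, y, z scaled (see below), then the turn, a rotation vector about the tool's x, y, z scaled (see below). A call has 1 to 5 rows; each row is the pose to reach, as a shift and turn from the pose commanded when the call began, along the tool's axes at that moment; what a row does not reach only later rows make up. The controller multiplies each number of a shift by 0.25 m and each number of a turn by 90 degrees. A row lasts 1/8 s, in which the tool goes at most 62.5 mm and 10.7 degrees, less where a joint would pass 70% of its speed; a pose out of reach is approached as far as the arm can. A call with a number of a shift or a turn outside -1 to 1 is refused whole. A call with a gripper value outside its range is refused whole. "claw" is the opening, from 0 (shut) to 1 (fully open), set as the call begins (left out, the last holds). The fingers move at their own pace and stop on an object; "newtons" is the grip in N (left out, the last holds). Time passes only in rows, so rows that repeat a pose let the fingers close. It gives the time, the measured TCP pose, the force, the opening and the grip force at its end, in the units of the state.
- r.get_obs(): the state, without advancing time (a new reading comes with each control period).
- r.grab_frame(name): name is "scene" or "top"; returns a dict with "pixels" (480x640x3 uint8, red, green, blue), "intrinsics" (3x3 intrinsics, pixels), "eye" and "attitude" of the camera in the world. Camera axes: x right, y up, looking along -z (the intrinsics and any distortion apply to the point x, -y, -z); pixel columns grow to the right and rows downward; lengths in m; the calibration is good to about 2 mm. A picture is of the moment at which its call begins. There is no depth.
- r.hand_in(): hands the job in; it is judged then, once.
Trained networks look in a picture, given as the dict that the camera call returned (one of the last four; its "shot" number tells which), for a name from the list of things; names that differ only in an ending like _2 or _b are one class to them, and where a whole thing is asked for, a point or a joint stands for the part that bears it (a point fixed in the world has none). Each returns a list of dicts, best first, with "conf" (0 to 1); they miss things now and then, are a little off and sometimes report something else, mostly with a low value. They report only what shows in the picture. A call takes as long as a camera call. They do not tell look-alikes from the thing itself.
- r.search_frame(picture, thing): "rect" ([left, top, width, height] in pixels, round what is visible of it).
- r.outline_of(picture, thing): "pixels" (480x640 bool, what is visible of it) and "rect" ([left, top, width, height] in pixels, round what is visible of it).
- r.landmark_of(picture, thing): "point" ([column, row] in pixels: a listed point, or the origin of a listed thing).
The state is a dict: "clock": time; "joints": joint angles; "qvel": joint speeds; "tau": joint torques, N m; "tcp_pos": TCP position; "orientation": TCP orientation; "contact_force": force on the tool from outside, world axes, zero at the start; "moment": the same for the moment, N m; "grip_width": finger opening in m; "gripper_force": force on a finger pad.
Only numpy, scipy, OpenCV 4.12 (cv2) and the standard library are available. Lean on these libraries where they do the work, as an engineer would, in place of code of your own. Each camera call takes 0.05 s, during which the arm holds its last target. There are 200 camera calls.

## Task

One roller of the small roller conveyor on the bench is missing. Take the spare that fits, the longer of the two in the sloped plywood rack, push its sprung axle end into one of the empty pair of axle blocks (either side), press the roller against the spring until its other end drops in between the rails, and let it spring out into the opposite block, so that the roller lies level with both axle ends home. Let go of it, and leave the shorter roller in the rack and the spanner, screwdriver and hammer lying where they are.

Things in the scene. Friction and masses are not known exactly. Their poses are not given: they have to be found in the camera images.
- roller_mid (a point): The longer spare roller, 0.27 to 0.42 kg: steel tube, 32 mm diameter, 160 mm long, a black cap at each end, an axle stub (8 mm diameter) out of each. The point is the middle of the tube, on its axis; x runs along the axis to the sprung end. Tube ends at x = -80 and +80 mm. In the rack it slopes 35 degrees, sprung end up, middle about 100 mm above the table.
- roller_fixed_tip (a point): Tip of the longer roller's fixed axle stub, on the axis: 7 mm beyond the tube's end, 87 mm from its middle.
- roller_sprung_tip (a point): Tip of the longer roller's sprung axle stub, on the axis: when free 26 mm beyond the tube's other end, 106 mm from its middle, tapered to 5 mm diameter over the last 2.5 mm. It moves in as the stub is pressed.
- roller_axle (a joint): How far the longer roller's sprung stub is pressed into its tube, in m: 0 free, 0.017 at its stop. The spring pushes with about 2 N at 0 and 9.5 N at 0.017. With the roller home in the conveyor it reads about 0.003.
- seat_centre (a point): The empty place: two black nylon axle blocks in notches of the rails, facing each other. The point lies half-way between them on the line of their holes, 85 mm above the table; y along that line, z up. Block (and rail) inner faces at y = -86.5 and +86.5 mm; in each a blind hole, 12 mm diameter, 10 mm deep. Blocks and rails end 12 mm above the line. Blocks are 30 mm wide along the conveyor.
- seat_hole_left (a point): Centre of the mouth of the empty place's hole at y = +86.5 mm. With a roller's sprung stub at the bottom of a hole, the tube must be within 6 mm of that block's face (stub pressed in 10 mm or more, 16 mm when the tube touches the face) for the fixed stub to pass down inside the other block.
- seat_hole_right (a point): Centre of the mouth of the empty place's other hole, at y = -86.5 mm. Once home, the spring holds the tube's fixed end against one rail and leaves a gap of about 13 mm at the sprung end.
- conveyor: Roller conveyor: two aluminium rails 345 mm long (its x), 173 mm apart, with four roller places at x = -112.5, -37.5, 37.5 and 112.5 mm. Three, drawn anew each time, hold fixed rollers like the spare, tops 101 mm above the table. Between the rails it is open down to the table but for a cross-bar (top 42 mm high, 20 mm wide) at x = -150 and 150 mm. Origin on the table under its middle; does not move.
- rack: Plywood rack, 224 mm wide (y), holding two spare rollers side by side at y = -45 and +45 mm (which is where varies) in V-notched saddles on a 35 degree slope: low end with a lip board at -x, high end at +x. Saddles 12 mm thick, 35 and 125 mm up from the lip; the longer roller's middle is 87 mm up; between saddles nothing within 50 mm under the axis. Origin on the table under its middle; does not move.
- short_mid (a point): The shorter spare roller, for another conveyor: like the longer one but its tube is 130 mm long. The point is the middle of its tube. It stays in the rack.
- wrench: A bystander: steel spanner 200 mm long, lying beside the conveyor. Origin under its middle.
- hammer: A bystander: hammer 260 mm long, lying beside the rack. Origin under its middle.
- screwdriver: A bystander: screwdriver with a black handle, 200 mm long, lying between rack and conveyor. Origin under its middle.
Mind the look-alikes: they are no part of the job. What is shaped like the part that bears roller_mid but red is not meant.

How it is judged:
On the way, in this order (a step that is already met when the one before it is completed fails the run):
1. the longer roller has been lifted out of the rack (distance of roller_mid from where it was at the start of the episode above 0.06 m), for 0.1 s.
2. at the empty place, the sprung axle has been pressed in by more than 7 mm (distance between roller_mid and seat_centre below 0.06 m and value of joint roller_axle above 0.007 m), for 0.05 s.
At the end, for the whole second after the job is handed in: The longer roller lies in the empty place, either way round, both axle ends in the blocks' holes: tube middle within 3.5 mm of the holes' line in height and along the conveyor, within 9.5 mm of half-way across, axis within 2 degrees, sprung axle pressed in less than 7 mm (x of roller_mid in the frame of seat_centre between -0.0035 and 0.0035 m and z of roller_mid in the frame of seat_centre between -0.0035 and 0.0035 m and y of roller_mid in the frame of seat_centre between -0.0095 and 0.0095 m and angle between the x axis of roller_mid and the y axis of seat_centre, either way round below 0.035 rad and value of joint roller_axle below 0.007 m); the robot touches nothing.
It fails at once if the shorter roller, the spanner, the screwdriver or the hammer was moved by more than 30 mm (distance of any of short_mid, wrench, hammer, screwdriver from where it was at the start of the episode above 0.03 m).
It also fails if it takes over 42 s, if anything falls off the work surface, if the arm or the gripper's body presses on something with over 40 N, if the wrist force passes 120 N, or if a joint passes its speed limit or range.

## Working session

There is one attempt and no reset: what is moved stays moved. The work goes in short steps, Python scripts to look and compute and a tool call to move; the robot and the scene stay as the last step left them, time stands still between calls to the robot, and variables do not carry over. Pictures are saved under pics/ and viewed, at most 10 in all, crops included, and the job is handed in when it is done.

Besides the shell and the picture viewer there is one more tool, called as name(argument=value, ...), one argument or row to a line, values as JSON. apply_moves: Moves the arm, as the interface text tells. Its arguments: {"type":"object","properties":{"rows":{"type":"array","items":{"type":"array","items":{"type":"number"}}},"claw":{"type":"number"},"newtons":{"type":"number"}},"required":["rows"]}

```bash
mkdir -p pics; cat > h.py <<'E'
import numpy as np,cv2
from bench import r
from scipy.spatial.transform import Rotation as R
np.set_printoptions(precision=4,suppress=True)
def att(f):
    a=np.array(f["attitude"],float)
    return a if a.shape==(3,3) else (R.from_rotvec(a).as_matrix() if a.size==3 else R.from_quat(a).as_matrix())
def ray(f,p):
    K=np.array(f["intrinsics"]);d=np.linalg.inv(K)@[p[0],p[1],1]
    d=att(f)@[d[0],-d[1],-d[2]];return np.array(f["eye"]),d/np.linalg.norm(d)
def proj(f,X):
    K=np.array(f["intrinsics"]);c=att(f).T@(np.array(X)-f["eye"]);u=K@[c[0],-c[1],-c[2]];return u[:2]/u[2]
def tri(rs):
    A=np.zeros((3,3));b=np.zeros(3)
    for o,d in rs:
        P=np.eye(3)-np.outer(d,d);A+=P;b+=P@o
    X=np.linalg.solve(A,b);return X,[np.linalg.norm((np.eye(3)-np.outer(d,d))@(X-o)) for o,d in rs]
def onz(f,p,z):
    o,d=ray(f,p);return o+d*(z-o[2])/d[2]
def save(f,n): cv2.imwrite(f"pics/{n}.png",f["pixels"][:,:,::-1])
E
python3 - <<'E'
from h import *
F={n:r.grab_frame(n) for n in("scene","top")}
print(r.get_obs())
for n,f in F.items():
    save(f,n+"0");print(n,f["intrinsics"],f["eye"],f["attitude"],f.keys())
for t in "roller_mid roller_fixed_tip roller_sprung_tip seat_centre seat_hole_left seat_hole_right conveyor rack short_mid wrench hammer screwdriver".split():
    L={n:r.landmark_of(f,t) for n,f in F.items()}
    print(t,{n:[(np.round(x["point"],1).tolist(),round(x["conf"],2)) for x in l[:3]] for n,l in L.items()})
    if all(L.values()): print("   ",*tri([ray(F[n],L[n][0]["point"]) for n in F]))
E
```

```text
{'clock': 0.1, 'joints': array([ 1.1649,  0.4777,  0.0223,  1.5563, -0.0115,  1.1093, -0.0831]), 'qvel': array([-0.0009, -0.0003,  0.0023, -0.0041, -0.0002, -0.    ,  0.0001]), 'tau': array([  0.0048, -59.776 ,   1.6137, -28.1956,   0.0129,   0.005 ,
         0.    ]), 'tcp_pos': array([ 0.1979, -0.6448,  0.2304]), 'orientation': array([-3.1053, -0.4658,  0.0006]), 'contact_force': array([-0.1404, -0.1267,  0.5025]), 'moment': array([0.0198, 0.0049, 0.019 ]), 'gripper_force': 0.0, 'grip_width': 0.08530316688234642}
scene [[523.3157   0.     316.3357]
 [  0.     523.3157 246.9759]
 [  0.       0.       1.    ]] [1.1074 0.5383 0.8087] [0.4281 0.9982 2.0942] dict_keys(['pixels', 'intrinsics', 'eye', 'attitude', 'shot'])
top [[457.0216   0.     315.6864]
 [  0.     457.0216 244.7296]
 [  0.       0.       1.    ]] [ 0.4384 -0.0299  1.318 ] [ 0.0398 -0.0234 -1.5568] dict_keys(['pixels', 'intrinsics', 'eye', 'attitude', 'shot'])
roller_mid {'scene': [([287.0, 179.8], 0.89), ([237.1, 206.9], 0.75)], 'top': [([412.8, 252.2], 0.78), ([437.8, 344.8], 0.76), ([193.0, 181.3], 0.42)]}
    [ 0.435
[... 989 characters left out ...]
)], 'top': []}
rack {'scene': [([254.6, 248.9], 0.97)], 'top': [([383.7, 250.0], 0.57), ([192.9, 181.9], 0.39)]}
    [ 0.4822 -0.2144  0.0067] [np.float64(0.0049711905216468), np.float64(0.004971190521646836)]
short_mid {'scene': [([276.2, 216.9], 0.76)], 'top': [([377.3, 260.3], 0.91)]}
    [ 0.4462 -0.1792  0.098 ] [np.float64(0.0030300962783951658), np.float64(0.003030096278395092)]
wrench {'scene': [([456.1, 407.5], 0.66)], 'top': [([187.8, 219.4], 0.88)]}
    [ 0.5585  0.3613 -0.0052] [np.float64(0.0038348158533148494), np.float64(0.003834815853314682)]
hammer {'scene': [], 'top': [([441.4, 249.1], 0.88), ([412.3, 249.5], 0.52)]}
screwdriver {'scene': [([310.9, 298.1], 0.6)], 'top': []}
```

View pics/scene0.png

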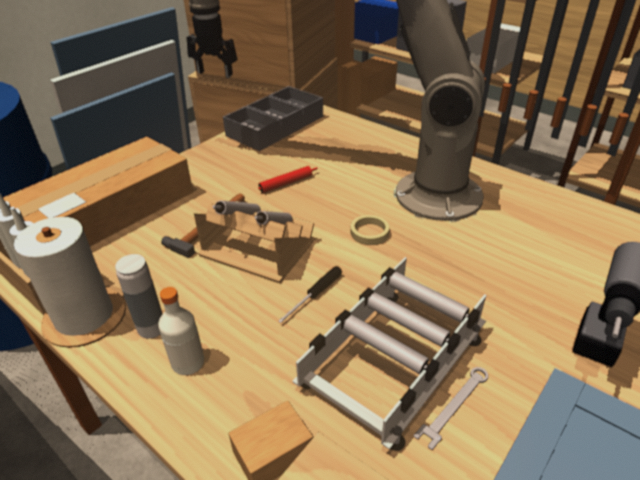

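View pics/top0.png

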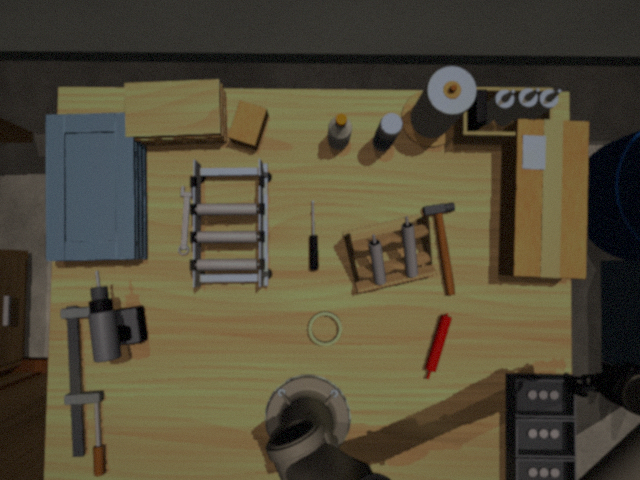

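The scene view shows the longer roller at about (237,207), the shorter at (276,217) and the empty place at the conveyor's far-x end, near (318,346)–(400,399). In the top view the longer roller runs from (411,273) to (406,219), and the empty place is near row 182 between columns 193 and 265. Next I'll enlarge both.

```bash
python3 - <<'E'
from h import *
F={n:r.grab_frame(n) for n in("scene","top")}
def crop(f,x,y,w,h,s): return cv2.resize(f["pixels"][y:y+h,x:x+w,::-1],None,fx=s,fy=s,interpolation=cv2.INTER_CUBIC)
g=lambda a:np.clip(a*1.5,0,255).astype(np.uint8)
cv2.imwrite("pics/c_top.png",np.hstack([g(crop(F["top"],180,155,100,140,4)),g(crop(F["top"],340,195,100,140,4))]))
cv2.imwrite("pics/c_sc.png",np.hstack([crop(F["scene"],290,260,200,190,2)[:380],crop(F["scene"],190,180,100,95,4)]))
m=tri([ray(F["scene"],[237.1,206.9]),ray(F["top"],[409.5,250])]);print(m)
for n,f in F.items():
    for o in r.outline_of(f,"roller_mid")[:4]:
        ys,xs=np.nonzero(o["pixels"]);print(n,o["conf"],o["rect"],len(xs),cv2.minAreaRect(np.stack([xs,ys],1).astype(np.int32)))
E
```

```text
(array([ 0.4783, -0.2673,  0.1043]), [np.float64(0.002310395957975867), np.float64(0.0023103959579759427)])
scene 0.96 [262.6, 167.6, 53.6, 24.3] 563 ((285.8752746582031, 178.14366149902344), (10.476828575134277, 57.2450065612793), 70.70995330810547)
scene 0.77 [208.8, 197.8, 52.9, 18.8] 528 ((236.42361450195312, 207.80224609375), (47.16752624511719, 13.936936378479004), 5.440332412719727)
top 0.75 [403.9, 217.1, 14.1, 58.1] 672 ((408.95941162109375, 246.107666015625), (60.50469970703125, 12.3135986328125), 84.0938491821289)
top 0.67 [427.5, 313.2, 21.3, 62.3] 671 ((437.69586181640625, 343.40582275390625), (11.80460262298584, 61.68416976928711), 17.19854164123535)
```

View pics/c_top.png

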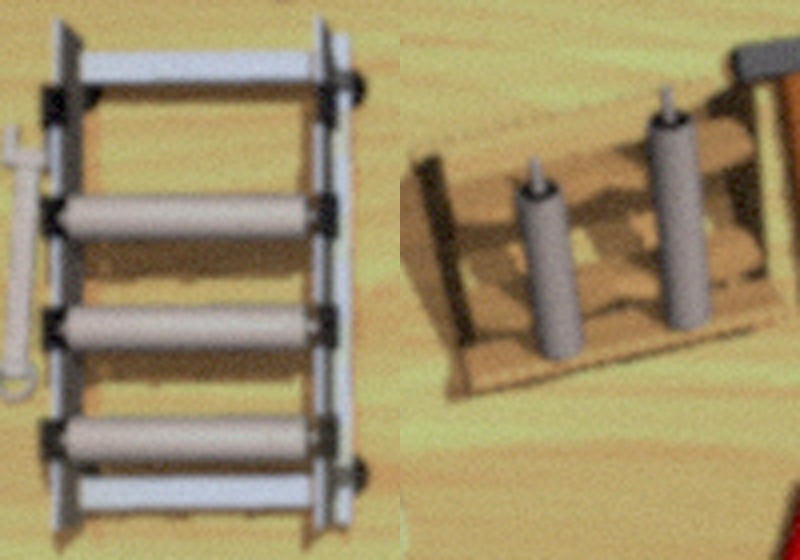

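View pics/c_sc.png

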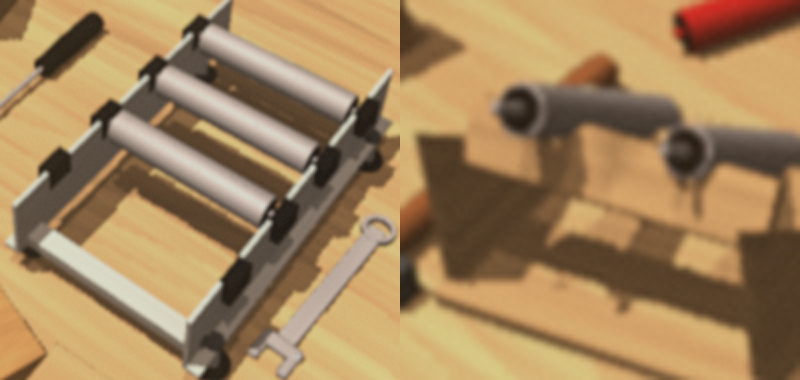

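Crop top: the empty blocks are at about (195,181) and (262,181) px, with the fixed rollers at rows 209, 237 and 265. The longer spare runs from (411,275) to its sprung tip at (407,218). Crop scene confirms the longer spare is the left one, sprung end up. Next I'll fit the silhouettes.

```bash
cat > fit.py <<'E'
from h import *
from scipy.optimize import minimize
def greyness(f):
    p=f["pixels"].astype(float);return 1-np.clip((p.max(2)-p.min(2))/(p.max(2)+15)/0.4,0,1)
def hull(f,m,a,h0,h1,rad):
    a=a/np.linalg.norm(a);u=np.cross(a,[0.3,.2,.9]);u/=np.linalg.norm(u);v=np.cross(a,u)
    P=[proj(f,m+a*s+rad*(np.cos(t)*u+np.sin(t)*v)) for s in(h0,h1) for t in np.linspace(0,6.28,24)]
    M=np.zeros((480,640),np.uint8);c=cv2.convexHull(np.float32(P))
    cv2.fillConvexPoly(M,np.int32(np.round(c*256)),255,cv2.LINE_AA,8);return M/255.
def score(F,G,cyl,h=.08,ends=True):
    s=0
    for n,f in F.items():
        for m,a in cyl:
            M=hull(f,m,a,-h,h,.016);B=hull(f,m,a,-h-(.006 if ends else 0),h,.024)-M;B=np.clip(B,0,1)
            s+=(G[n]*B).sum()/B.sum()-(G[n]*M).sum()/M.sum()
    return s
E
python3 - <<'E'
from fit import *
F={n:r.grab_frame(n) for n in("scene","top")};G={n:greyness(f) for n,f in F.items()}
dirv=lambda az,el:np.array([np.cos(az)*np.cos(el),np.sin(az)*np.cos(el),np.sin(el)])
# spare
def cs(p):return [(np.array(p[:3]),dirv(p[3],np.radians(35)))]
b=None
for az in(.0,.15,.3):
    o=minimize(lambda p:score(F,G,cs(p)),[.478,-.267,.103,az],method="Nelder-Mead",options=dict(initial_simplex=np.array([.478,-.267,.103,az])+np.vstack([np.zeros(4),np.diag([.008,.008,.008,.15])]),xatol=1e-4,fatol=1e-5))
    print(o.x,o.fun)
# conveyor: seat x,y,yaw (yaw: direction of conveyor x axis), rollers 75,150,225 behind
s0=onz(F["top"],[227.7,181.2],.085);print("seat guess",s0)
def cc(p):
    x=np.array([np.cos(p[2]),np.sin(p[2]),0]);y=np.array([-x[1],x[0],0])
    return [(np.array([p[0],p[1],.085])-x*.075*k+y*p[3],y) for k in(1,2,3)]
for yaw in(-.05,0,.05):
    o=minimize(lambda p:score(F,G,cc([p[0],s0[1],p[1],.0065]),h=.07,ends=False),[s0[0],yaw],method="Nelder-Mead",options=dict(initial_simplex=[[s0[0],yaw],[s0[0]+.008,yaw],[s0[0],yaw+.06]]))
    print(o.x,o.fun)
for n in F:
  o=minimize(lambda p:score({n:F[n]},G,cc([p[0],s0[1],p[1],.0065]),h=.07,ends=False),[s0[0],0],method="Nelder-Mead",options=dict(initial_simplex=[[s0[0],0],[s0[0]+.008,0],[s0[0],0+.06]]))
  print(n,o.x,o.fun)
for px in([195,180.75],[196.25,181],[258.75,181],[261.75,180.75]): print(onz(F["top"],px,.097))
L=ray(F["scene"],[317.9,346.5]);print(onz(F["scene"],[317.9,346.5],.085),onz(F["scene"],[401.5,399.1],.085))
print([onz(F["scene"],q,.0) for q in([282,321],[340,270])], onz(F["top"],[452,209],0.01),onz(F["top"],[440,210],0.02))
E
```

```text
[ 0.4765 -0.2671  0.0989  0.2523] -0.8932497882425466
[ 0.4782 -0.2658  0.1042  0.2581] -0.8870755474587129
[ 0.4768 -0.2668  0.0995  0.2508] -0.8939785104758495
seat guess [0.6578 0.2252 0.085 ]
[0.6576 0.0327] -3.1924379805670746
[0.6576 0.0327] -3.1927793199052066
[0.6576 0.031 ] -3.1916188743350284
scene [0.6566 0.0304] -1.5255918774491195
top [0.6581 0.0409] -1.6822332524257306
[0.6558 0.3111 0.097 ]
[0.6552 0.3077 0.097 ]
[0.6572 0.139  0.097 ]
[0.658  0.1309 0.097 ]
[0.663  0.1367 0.085 ] [0.659  0.3094 0.085 ]
[array([ 0.6072, -0.0117,  0.    ]), array([ 0.4084, -0.0173, -0.    ])] [ 0.5988 -0.4048  0.01  ] [ 0.5943 -0.368   0.02  ]
```

```bash
cat > plan.py <<'E'
from h import *
def frame(a,up=[0,0,1]):   # tool x along roller axis a, z opposite to up-normal
    a=np.array(a)/np.linalg.norm(a);n=np.array(up)-np.dot(up,a)*a;n/=np.linalg.norm(n)
    z=-n;return np.stack([a,np.cross(z,a),z],1),n
def cmd(p,M,label=""):
    o=r.get_obs();C=R.from_rotvec(o["orientation"])
    d=C.as_matrix().T@(np.array(p)-o["tcp_pos"]);w=(C.inv()*R.from_matrix(M)).as_rotvec()
    print(label,"row",np.round(np.r_[d/.25,w/(np.pi/2)],3).tolist(),"mm",np.round(d*1000,1),"deg",np.round(np.degrees(w),1))
def st():
    o=r.get_obs();print({k:np.round(o[k],4).tolist() for k in("clock","joints","tcp_pos","orientation","contact_force","grip_width","gripper_force")})
dirv=lambda az,el:np.array([np.cos(az)*np.cos(el),np.sin(az)*np.cos(el),np.sin(el)])
mid=np.array([.4767,-.2668,.0995]);aR,nR=frame(dirv(.252,np.radians(35)))
E
python3 - <<'E'
from plan import *
print(nR);cmd(mid-.022*nR+.12*nR,aR,"pre");cmd([.32,-.46,.23],aR,"via")
E
```

```text
[-0.5555 -0.143   0.8192]
pre row [1.285, -1.131, 0.206, -0.009, 0.389, 0.028] mm [ 321.3 -282.7   51.5] deg [-0.8 35.   2.5]
via row [0.684, -0.565, 0.005, -0.009, 0.389, 0.028] mm [ 170.9 -141.4    1.3] deg [-0.8 35.   2.5]
```

apply_moves(
  rows=[
    [0.2, -0.16, 0, 0, 0.1, 0],
    [0.4, -0.33, 0, 0, 0.2, 0.01],
    [0.6, -0.5, 0, 0, 0.3, 0.02],
    [0.75, -0.62, 0, -0.009, 0.389, 0.028],
    [0.9, -0.76, 0, -0.009, 0.389, 0.028],
  ],
  claw=0.9,
)

```text
clock: 2.22
tcp_pos: [0.3556, -0.397, 0.23]
orientation: [-2.903, -0.359, -0.916]
contact_force: [0.5, -0.8, 0.4]
grip_width: 0.077
gripper_force: 0.0
```

```bash
python3 -c "
from plan import *
st();cmd(mid+.098*nR,aR,'pre')"
```

```text
{'clock': 2.225, 'joints': [1.3364, 0.245, -0.3089, 2.0617, -0.7406, 0.8108, 0.2316], 'tcp_pos': [0.3556, -0.397, 0.23], 'orientation': [-2.9032, -0.3594, -0.9159], 'contact_force': [0.4638, -0.8023, 0.3832], 'grip_width': 0.077, 'gripper_force': 0.0}
pre row [0.189, -0.385, 0.379, 0.001, -0.0, -0.003] mm [ 47.2 -96.3  94.7] deg [ 0.1 -0.  -0.3]
```

apply_moves(
  rows=[
    [0.09, -0.19, 0.1, 0, 0, 0],
    [0.189, -0.385, 0.25, 0, 0, 0],
    [0.189, -0.385, 0.38, 0, 0, 0],
    [0.189, -0.385, 0.38, 0, 0, 0],
  ],
)

```text
clock: 2.72
tcp_pos: [0.424, -0.2791, 0.1796]
orientation: [-2.9, -0.372, -0.914]
contact_force: [-0.3, -0.3, 0.1]
grip_width: 0.0768
gripper_force: 0.0
```

```bash
python3 -c "
from plan import *
st();cmd(mid+.098*nR,aR,'pre');cmd(mid-.022*nR,aR,'grasp')
f=r.grab_frame('scene');g=r.grab_frame('top')
a=cv2.resize(f['pixels'][110:260,170:320],None,fx=2.6,fy=2.6,interpolation=cv2.INTER_CUBIC);b=cv2.resize(g['pixels'][180:330,340:490],None,fx=2.6,fy=2.6,interpolation=cv2.INTER_CUBIC)
cv2.imwrite('pics/pre.png',np.hstack([a,b])[:,:,::-1])"
```

```text
{'clock': 2.725, 'joints': [1.1902, 0.2342, -0.4558, 2.2425, -0.9068, 0.5291, 0.2094], 'tcp_pos': [0.424, -0.2791, 0.1796], 'orientation': [-2.8997, -0.3717, -0.9136], 'contact_force': [-0.3008, -0.3097, 0.1265], 'grip_width': 0.0768, 'gripper_force': 0.0}
pre row [-0.007, 0.005, -0.005, -0.002, 0.0, 0.001] mm [-1.7  1.2 -1.3] deg [-0.2  0.   0.1]
grasp row [-0.007, 0.007, 0.475, -0.002, 0.0, 0.001] mm [ -1.6   1.7 118.7] deg [-0.2  0.   0.1]
```

View pics/pre.png

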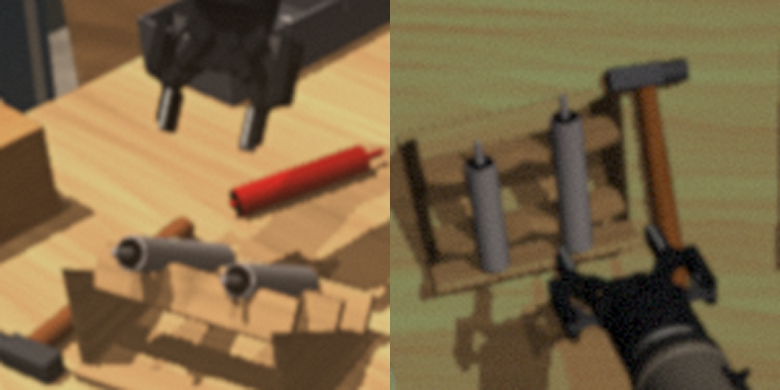

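The picture shows the open fingers above and behind the longer roller, and the hammer clear on its far side. I'll check that the projected TCP agrees with the fingertips.

```bash
python3 -c "
from plan import *
f=r.grab_frame('scene');g=r.grab_frame('top')
o=r.get_obs();C=R.from_rotvec(o['orientation']).as_matrix()
for s in(-1,1):
  p=o['tcp_pos']+C[:,1]*s*.0384-C[:,2]*.011;print(p,(proj(f,p)-[170,110])*2.6,(proj(g,p)-[340,180])*2.6+[390,0])
for s in(-.08,0,.106):
  p=mid+aR[:,0]*s;print((proj(f,p)-[170,110])*2.6,(proj(g,p)-[340,180])*2.6+[390,0])
"
```

```text
[ 0.4077 -0.2472  0.1903] [240.1999 144.4167] [568.3941 251.9905]
[ 0.4268 -0.3216  0.1905] [167.0615 126.1712] [647.4348 232.9624]
[222.3237 258.77  ] [577.5448 243.4141]
[179.4126 255.8349] [570.88   182.1136]
[113.8889 251.3531] [561.2855  93.8668]
```

apply_moves(
  rows=[
    [-0.007, 0.007, 0.16, 0, 0, 0],
    [-0.007, 0.007, 0.3, 0, 0, 0],
    [-0.007, 0.007, 0.4, 0, 0, 0],
    [-0.007, 0.007, 0.475, 0, 0, 0],
    [-0.007, 0.007, 0.475, 0, 0, 0],
  ],
)

```text
clock: 3.55
tcp_pos: [0.4887, -0.267, 0.082]
orientation: [-2.902, -0.366, -0.916]
contact_force: [-0.1, 0.4, -1.2]
grip_width: 0.0767
gripper_force: 0.0
```

apply_moves(
  rows=[
    [0, 0, 0, 0, 0, 0],
    [0, 0, 0, 0, 0, 0],
    [0, 0, 0, 0, 0, 0],
    [0, 0, 0, 0, 0, 0],
    [0, 0, 0, 0, 0, 0],
  ],
  claw=0.0,
  newtons=60,
)

```text
clock: 4.18
tcp_pos: [0.488, -0.2651, 0.0831]
orientation: [-2.901, -0.37, -0.916]
contact_force: [-7.2, 3.2, 10.4]
grip_width: 0.0303
gripper_force: 58.1
```

```bash
python3 -c "
from plan import *
st();cmd(mid-.022*nR,aR,'grasp')"
```

```text
{'clock': 4.175, 'joints': [1.1625, 0.5071, -0.6059, 2.2248, -1.098, 0.2223, 0.4052], 'tcp_pos': [0.488, -0.2651, 0.0831], 'orientation': [-2.9012, -0.37, -0.9158], 'contact_force': [-7.2465, 3.1777, 10.4297], 'grip_width': 0.0303, 'gripper_force': 58.1343}
grasp row [0.0, -0.005, 0.008, -0.001, -0.0, 0.001] mm [ 0.1 -1.2  2.1] deg [-0.1 -0.   0.1]
```

apply_moves(
  rows=[
    [0, 0, -0.05, 0, 0, 0],
    [0, 0, -0.15, 0, 0, 0],
    [0, 0, -0.3, 0, 0, 0],
    [0, 0, -0.45, 0, 0, 0],
    [0, 0, -0.5, 0, 0, 0],
  ],
)

```text
clock: 4.8
tcp_pos: [0.4181, -0.2855, 0.1865]
orientation: [-2.907, -0.367, -0.917]
contact_force: [0.6, -0.3, -2.4]
grip_width: 0.0305
gripper_force: 59.9
```

```bash
cat >> plan.py <<'E'
S=np.array([.6575,.2235,.085]);yaw=.032
cx=np.array([np.cos(yaw),np.sin(yaw),0]);cy=np.array([-cx[1],cx[0],0])
def place(mx,my,mz,tilt,off):  # roller mid in seat frame (m), tilt deg sprung end down; off=roller mid in tool frame
    t=np.radians(tilt);M,n=frame(cy*np.cos(t)-np.array([0,0,np.sin(t)]))
    return S+cx*mx+cy*my+np.array([0,0,mz])-M@np.array(off),M
E
python3 - <<'E'
from fit import *
from plan import *
st()
F={n:r.grab_frame(n) for n in("scene","top")};G={n:greyness(f) for n,f in F.items()}
for n in F: save(F[n],"lift_"+n)
o=r.get_obs();C=R.from_rotvec(o['orientation']).as_matrix()
for n in F:
    t=[o['tcp_pos']+C@np.array([s,0,-.022]) for s in(-.087,0,.106)]
    print(n,[np.round(proj(F[n],p),1).tolist() for p in t])
    for k in("roller_fixed_tip","roller_sprung_tip"):
        print(k,[(np.round(x["point"],1).tolist(),round(x["conf"],2)) for x in r.landmark_of(F[n],k)[:3]])
a=F["scene"]["pixels"][100:250,150:300];b=F["top"]["pixels"][170:320,350:500]
cv2.imwrite("pics/lift.png",np.hstack([cv2.resize(q,None,fx=2.6,fy=2.6,interpolation=cv2.INTER_CUBIC) for q in(a,b)])[:,:,::-1])
cmd(*place(-.002,-.06,.12,12,[0,0,-.022]),"pre")
cmd(*place(-.002,-.06,.12,0,[0,0,-.022]),"pre")
E
```

```text
{'clock': 4.8, 'joints': [1.1744, 0.2154, -0.4157, 2.2406, -0.9077, 0.5527, 0.2161], 'tcp_pos': [0.4181, -0.2855, 0.1865], 'orientation': [-2.9069, -0.3674, -0.9172], 'contact_force': [0.6344, -0.2594, -2.4375], 'grip_width': 0.0305, 'gripper_force': 59.9317}
scene [[267.2, 159.2], [249.8, 154.6], [225.2, 148.1]]
roller_fixed_tip [([258.2, 187.0], 0.74), ([270.0, 158.7], 0.61), ([274.9, 219.2], 0.28)]
roller_sprung_tip [([221.8, 148.2], 0.4)]
top [[428.9, 304.6], [426.6, 277.8], [423.4, 241.9]]
roller_fixed_tip []
roller_sprung_tip [([427.7, 380.6], 0.55)]
pre row [1.117, -1.473, 0.786, 0.175, -0.44, -0.863] mm [ 279.2 -368.3  196.5] deg [ 15.7 -39.6 -77.7]
pre row [1.119, -1.491, 0.79, 0.261, -0.328, -0.831] mm [ 279.8 -372.7  197.5] deg [ 23.5 -29.5 -74.8]
```

View pics/lift.png

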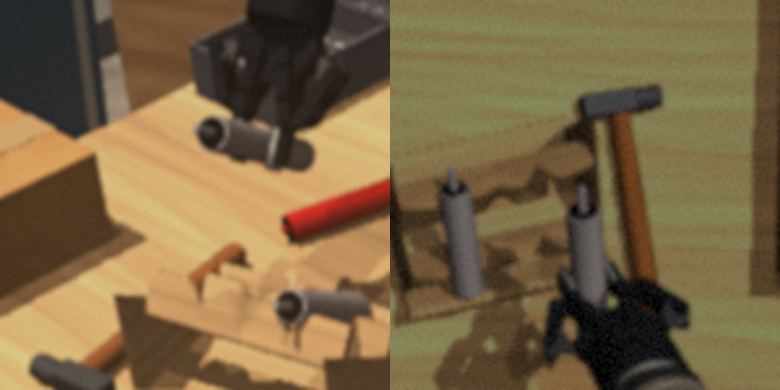

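The picture shows the longer roller held and out of the rack. The sprung tip is within a pixel of prediction (crop 582,185 and 195,125) and the short roller is undisturbed.

```bash
python3 - <<'E'
from plan import *
from scipy.spatial.transform import Slerp
o=r.get_obs();p,M=place(-.002,-.05,.13,12,[0,0,-.022]);C=R.from_rotvec(o['orientation'])
s=Slerp([0,1],R.concatenate([C,R.from_matrix(M)]))
for k in(.15,.3,.5): 
    q=o['tcp_pos']*(1-k)+p*k;q[2]=.24 if k<.2 else .27;cmd(q,s(k).as_matrix(),k)
E
```

```text
0.15 row [0.298, -0.227, -0.066, 0.026, -0.066, -0.129] mm [ 74.5 -56.8 -16.5] deg [  2.4  -5.9 -11.6]
0.3 row [0.535, -0.454, -0.046, 0.052, -0.132, -0.259] mm [ 133.8 -113.6  -11.4] deg [  4.7 -11.9 -23.3]
0.5 row [0.76, -0.757, 0.112, 0.087, -0.22, -0.431] mm [ 190.1 -189.2   28.1] deg [  7.9 -19.8 -38.8]
```

apply_moves(
  rows=[
    [0.15, -0.1, -0.06, 0.013, -0.033, -0.065],
    [0.3, -0.227, -0.066, 0.026, -0.066, -0.129],
    [0.42, -0.34, -0.055, 0.04, -0.1, -0.19],
    [0.535, -0.454, -0.046, 0.052, -0.132, -0.259],
    [0.65, -0.6, 0.03, 0.07, -0.175, -0.345],
  ],
)

```text
clock: 5.72
tcp_pos: [0.5153, -0.104, 0.2719]
orientation: [2.834, 1.215, 0.496]
contact_force: [0.5, -0.7, -3.5]
grip_width: 0.0304
gripper_force: 59.9
```

```bash
python3 - <<'E'
from plan import *
from scipy.spatial.transform import Slerp
st()
o=r.get_obs();p,M=place(-.002,-.05,.13,12,[0,0,-.022]);C=R.from_rotvec(o['orientation'])
s=Slerp([0,1],R.concatenate([C,R.from_matrix(M)]))
for k in(.25,.5,.75,1): 
    q=o['tcp_pos']*(1-k)+p*k;cmd(q,s(k).as_matrix(),k)
E
```

```text
{'clock': 5.725, 'joints': [0.7052, 0.0987, -0.5535, 2.0258, -0.1484, 0.7563, -0.5055], 'tcp_pos': [0.5153, -0.104, 0.2719], 'orientation': [2.8338, 1.215, 0.4964], 'contact_force': [0.4986, -0.6863, -3.5058], 'grip_width': 0.0304, 'gripper_force': 59.912}
0.25 row [0.263, -0.101, 0.146, 0.026, -0.066, -0.129] mm [ 65.8 -25.4  36.4] deg [  2.4  -5.9 -11.6]
0.5 row [0.526, -0.203, 0.291, 0.053, -0.131, -0.258] mm [131.6 -50.7  72.8] deg [  4.8 -11.8 -23.3]
0.75 row [0.79, -0.304, 0.437, 0.079, -0.197, -0.388] mm [197.4 -76.1 109.1] deg [  7.1 -17.7 -34.9]
1 row [1.053, -0.406, 0.582, 0.106, -0.262, -0.517] mm [ 263.2 -101.5  145.5] deg [  9.5 -23.6 -46.5]
```

apply_moves(
  rows=[
    [0.21, -0.08, 0.11, 0.02, -0.05, -0.1],
    [0.42, -0.16, 0.22, 0.042, -0.105, -0.206],
    [0.63, -0.243, 0.34, 0.063, -0.158, -0.31],
    [0.79, -0.304, 0.43, 0.08, -0.2, -0.39],
    [1.0, -0.39, 0.55, 0.1, -0.25, -0.49],
  ],
)

```text
clock: 6.35
tcp_pos: [0.6494, 0.1544, 0.1969]
orientation: [2.125, 2.106, -0.189]
contact_force: [1.0, -1.7, -1.3]
grip_width: 0.0305
gripper_force: 60.0
```

```bash
python3 - <<'E'
from plan import *
st();cmd(*place(-.002,-.05,.13,12,[0,0,-.022]));cmd(*place(-.0,-.028,.03,12,[0,0,-.022]),"prein")
E
```

```text
{'clock': 6.35, 'joints': [0.0124, 0.6021, -0.6356, 1.5447, 0.544, 1.2414, -0.7772], 'tcp_pos': [0.6494, 0.1544, 0.1969], 'orientation': [2.1248, 2.1059, -0.1886], 'contact_force': [1.0087, -1.7246, -1.2815], 'grip_width': 0.0305, 'gripper_force': 59.9508}
 row [0.06, 0.031, 0.003, 0.004, -0.012, -0.026] mm [15.   7.7  0.7] deg [ 0.3 -1.1 -2.4]
prein row [0.222, 0.03, 0.379, 0.004, -0.012, -0.026] mm [55.6  7.4 94.8] deg [ 0.3 -1.1 -2.4]
```

```bash
python3 - <<'E'
from plan import *
cmd(*place(-.0,-.032,.045,12,[0,0,-.022]),"prein")
E
```

```text
prein row [0.195, 0.031, 0.323, 0.004, -0.012, -0.026] mm [48.8  7.8 80.8] deg [ 0.3 -1.1 -2.4]
```

apply_moves(
  rows=[
    [0.06, 0.031, 0.05, 0.004, -0.012, -0.026],
    [0.12, 0.031, 0.15, 0.004, -0.012, -0.026],
    [0.195, 0.031, 0.25, 0.004, -0.012, -0.026],
    [0.195, 0.031, 0.323, 0.004, -0.012, -0.026],
    [0.195, 0.031, 0.323, 0.004, -0.012, -0.026],
  ],
)

```text
clock: 6.98
tcp_pos: [0.6573, 0.1837, 0.1088]
orientation: [2.081, 2.137, -0.219]
contact_force: [-0.5, 0.0, -2.5]
grip_width: 0.0304
gripper_force: 60.2
```

```bash
python3 - <<'E'
from plan import *
st();cmd(*place(-.0,-.032,.045,12,[0,0,-.022]),"err")
F={n:r.grab_frame(n) for n in("scene","top")}
o=r.get_obs();C=R.from_rotvec(o['orientation']).as_matrix()
off={"scene":(290,250),"top":(170,120)}
for n in F:
    x,y=off[n]
    print(n,[np.round((proj(F[n],o['tcp_pos']+C@np.array([s,0,-.022]))-[x,y])*2.66,0).tolist() for s in(-.087,0,.08,.106)],[np.round((proj(F[n],S+cy*s)-[x,y])*2.66,0).tolist() for s in(-.0865,.0865)])
cv2.imwrite("pics/hov.png",np.hstack([np.clip(cv2.resize(F[n]["pixels"][y:y+150,x:x+150],None,fx=2.66,fy=2.66,interpolation=cv2.INTER_CUBIC)*1.3,0,255) for n,(x,y) in off.items()])[:,:,::-1])
E
```

```text
{'clock': 6.975, 'joints': [-0.0626, 0.7245, -0.6003, 1.5538, 0.6233, 1.1587, -0.8452], 'tcp_pos': [0.6573, 0.1837, 0.1088], 'orientation': [2.0813, 2.1372, -0.2185], 'contact_force': [-0.496, 0.0053, -2.5498], 'grip_width': 0.0304, 'gripper_force': 60.2087}
err row [0.013, 0.006, -0.001, -0.0, 0.0, -0.003] mm [ 3.2  1.4 -0.3] deg [-0.   0.  -0.3]
scene [[37.0, 163.0], [142.0, 245.0], [245.0, 325.0], [280.0, 353.0]] [[77.0, 254.0], [301.0, 392.0]]
top [[264.0, 149.0], [180.0, 154.0], [104.0, 158.0], [80.0, 159.0]] [[240.0, 161.0], [71.0, 165.0]][ WARN:0@11.576] global loadsave.cpp:1063 imwrite_ Unsupported depth image for selected encoder is fallbacked to CV_8U.
```

View pics/hov.png

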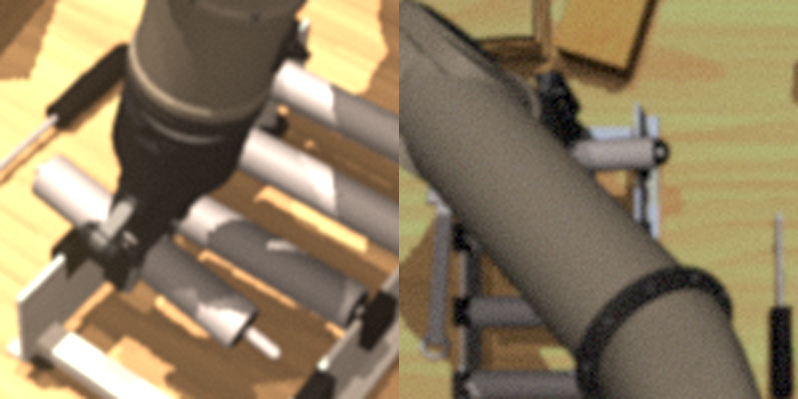

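The scene crop shows the sprung tip at (277,353) against a prediction of (280,353), with the left empty block at about (318,385). I'll refine the roller's offset in the grip.

```bash
python3 - <<'E'
from fit import *
from plan import *
F={"scene":r.grab_frame("scene")};G={n:greyness(f) for n,f in F.items()};f=F["scene"]
o=r.get_obs();C=R.from_rotvec(o['orientation']).as_matrix();P=o['tcp_pos']
for k in("roller_sprung_tip","seat_hole_left","seat_hole_right"): print(k,[(np.round(x["point"],1).tolist(),round(x["conf"],2)) for x in r.landmark_of(f,k)[:2]])
print(proj(f,P+C@[.106,0,-.022]),proj(f,P+C@[.106,0,-.018]),proj(f,P+C@[.103,0,-.022]))
g=f["pixels"].astype(float).mean(2)
# perpendicular profile of brightness across tube near sprung end
for s in(.055,.065,.075):
    for nm,A in(("grey",G["scene"]),("lum",g)):
        v=[float(cv2.getRectSubPix(A.astype(np.float32),(1,1),tuple(proj(f,P+C@[s,0,-.022+t]).astype(float)))[0,0]) for t in np.arange(-.028,.030,.004)]
        print(s,nm,np.round(v,2).tolist())
E
```

```text
roller_sprung_tip [([393.1, 381.8], 0.51)]
seat_hole_left [([401.0, 399.2], 0.68)]
seat_hole_right []
[395.6753 382.566 ] [395.0472 383.796 ] [394.1313 381.3695]
0.055 grey [0.04, 0.37, 0.6, 0.62, 0.6, 0.62, 0.61, 0.63, 0.63, 0.66, 0.66, 0.65, 0.65, 0.64, 0.59]
0.055 lum [68.86, 61.69, 63.68, 68.42, 74.29, 82.57, 103.15, 118.44, 138.46, 176.42, 188.95, 176.55, 158.25, 137.21, 113.43]
0.065 grey [0.03, 0.37, 0.62, 0.6, 0.61, 0.61, 0.68, 0.74, 0.72, 0.68, 0.67, 0.65, 0.64, 0.63, 0.62]
0.065 lum [68.25, 64.03, 73.05, 90.97, 103.42, 120.37, 169.76, 209.5, 215.3, 205.8, 193.3, 176.34, 158.27, 138.28, 113.03]
0.075 grey [0.04, 0.4, 0.62, 0.6, 0.63, 0.65, 0.72, 0.74, 0.71, 0.67, 0.65, 0.63, 0.63, 0.61, 0.56]
0.075 lum [70.22, 73.61, 84.64, 95.37, 128.63, 182.93, 211.22, 214.54, 202.39, 187.65, 167.63, 143.07, 122.19, 98.07, 82.87]
```

```bash
python3 - <<'E'
from fit import *
from plan import *
f=r.grab_frame("scene");G=greyness(f)
o=r.get_obs();C=R.from_rotvec(o['orientation']).as_matrix();P=o['tcp_pos']
def prof(A,s,T): return np.array([float(cv2.getRectSubPix(A.astype(np.float32),(1,1),tuple(proj(f,P+C@[s,0,-.022+t]).astype(float)))[0,0]) for t in T])
T=np.arange(-.04,.05,.002)
M=cv2.GaussianBlur(hull(f,P+C@[0,0,-.022],C[:,0],-.08,.08,.016),(0,0),.8)
for s in(.055,.063,.071):
    a=prof(G,s,T);m=prof(M,s,T)
    e=lambda v,h:(np.round(T[np.argmax(v>h)]*1e3),np.round(T[len(T)-1-np.argmax(v[::-1]>h)]*1e3))
    print(s,e(a,.33),e(m,.5))
print(proj(f,P+C@[.106,0,-.022])-proj(f,P+C@[.106,0.004,-.022]))
E
```

```text
0.055 (np.float64(-24.0), np.float64(30.0)) (np.float64(-30.0), np.float64(32.0))
0.063 (np.float64(-24.0), np.float64(32.0)) (np.float64(-30.0), np.float64(32.0))
0.071 (np.float64(-24.0), np.float64(32.0)) (np.float64(-30.0), np.float64(32.0))
[ 1.3705 -1.6595]
```

```bash
cat >> plan.py <<'E'
OFF=np.array([-.0015,0,-.020])
def ins(adv,tilt=12,zoff=.001,x=0.):  # tip adv m past mouth along axis (free length)
    t=np.radians(tilt);k=.106-adv
    return place(x,.0865-k*np.cos(t),zoff+k*np.sin(t),tilt,OFF)
E
python3 - <<'E'
from plan import *
cmd(*ins(-.012),"A");cmd(*ins(.006),"B");cmd(*ins(.012),"C")
E
```

```text
A row [0.039, -0.001, 0.079, 0.003, -0.002, -0.003] mm [ 9.7 -0.2 19.7] deg [ 0.2 -0.2 -0.3]
B row [0.111, -0.001, 0.079, 0.003, -0.002, -0.003] mm [27.7 -0.3 19.7] deg [ 0.2 -0.2 -0.3]
C row [0.135, -0.001, 0.079, 0.003, -0.002, -0.003] mm [33.7 -0.3 19.8] deg [ 0.2 -0.2 -0.3]
```

apply_moves(
  rows=[
    [0.02, 0, 0.04, 0.003, -0.002, -0.003],
    [0.039, 0, 0.079, 0.003, -0.002, -0.003],
    [0.039, 0, 0.079, 0.003, -0.002, -0.003],
    [0.039, 0, 0.079, 0.003, -0.002, -0.003],
  ],
)

```text
clock: 7.82
tcp_pos: [0.658, 0.1921, 0.0892]
orientation: [2.075, 2.144, -0.222]
contact_force: [-0.2, 0.5, -3.0]
grip_width: 0.0304
gripper_force: 60.2
```

apply_moves(
  rows=[
    [0.02, 0, 0, 0, 0, 0],
    [0.04, 0, 0, 0, 0, 0],
    [0.06, 0, 0, 0, 0, 0],
    [0.072, 0, 0, 0, 0, 0],
    [0.072, 0, 0, 0, 0, 0],
  ],
)

```text
clock: 8.45
tcp_pos: [0.6574, 0.21, 0.0856]
orientation: [2.075, 2.145, -0.221]
contact_force: [0.5, -1.0, -2.1]
grip_width: 0.0306
gripper_force: 60.2
```

```bash
python3 - <<'E'
from plan import *
st();cmd(*ins(.006),"B")
f=r.grab_frame("scene");x,y=300,300
cv2.imwrite("pics/ins.png",cv2.resize(f["pixels"][y:y+120,x:x+160,::-1],None,fx=5,fy=5,interpolation=cv2.INTER_CUBIC))
print([(proj(f,S+cy*s+[0,0,h])-[x,y])*5 for s,h in((.0865,0),(-.0865,0),(.0865,.012))])
E
```

```text
{'clock': 8.45, 'joints': [-0.1063, 0.7658, -0.5927, 1.5374, 0.6396, 1.1468, -0.8819], 'tcp_pos': [0.6574, 0.21, 0.0856], 'orientation': [2.0748, 2.1448, -0.2213], 'contact_force': [0.4756, -1.0034, -2.1404], 'grip_width': 0.0306, 'gripper_force': 60.2255}
B row [-0.003, 0.002, -0.005, -0.001, 0.0, 0.001] mm [-0.8  0.5 -1.2] deg [-0.1  0.   0.1]
[array([516.4193, 487.583 ]), array([ 95.2605, 228.1937]), array([519.5537, 465.4213])]
```

View pics/ins.png

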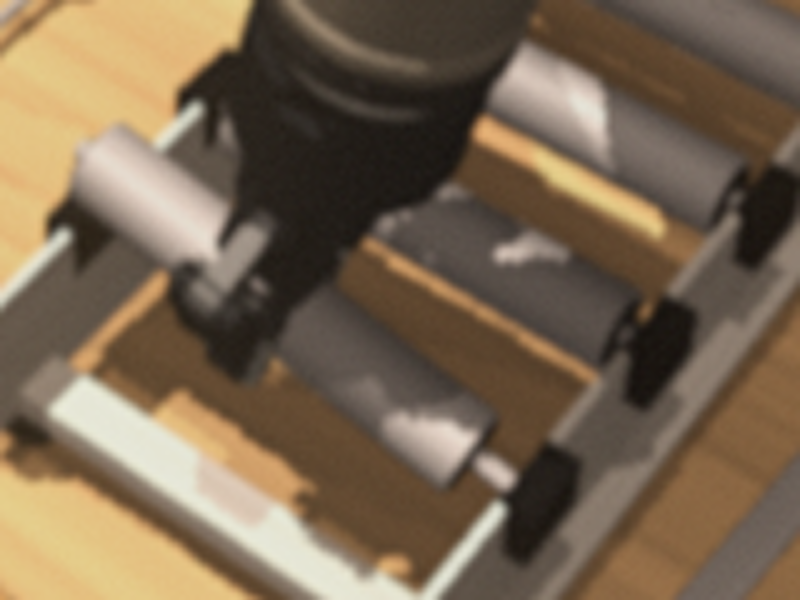

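The picture shows the sprung stub from (470,465) to (515,487) passing behind the left block at (543,500), aligned as at the neighbouring roller. There is no large force, so the tip is in the hole. Pressing on.

apply_moves(
  rows=[
    [0.01, 0, 0, 0, 0, 0],
    [0.02, 0, 0, 0, 0, 0],
    [0.03, 0, 0, 0, 0, 0],
    [0.03, 0, 0, 0, 0, 0],
  ],
)

```text
clock: 9.0
tcp_pos: [0.6575, 0.2162, 0.0841]
orientation: [2.075, 2.143, -0.222]
contact_force: [1.6, -3.1, -1.8]
grip_width: 0.0301
gripper_force: 60.3
```

```bash
python3 - <<'E'
from plan import *
st();cmd(*ins(.0235),"press")
E
```

```text
{'clock': 9.0, 'joints': [-0.1167, 0.7712, -0.5916, 1.5306, 0.6405, 1.1501, -0.8902], 'tcp_pos': [0.6575, 0.2162, 0.0841], 'orientation': [2.0753, 2.1429, -0.2223], 'contact_force': [1.6237, -3.1442, -1.8033], 'grip_width': 0.0301, 'gripper_force': 60.2983}
press row [0.041, 0.001, -0.005, -0.001, 0.001, 0.0] mm [10.3  0.2 -1.3] deg [-0.1  0.1  0. ]
```

apply_moves(
  rows=[
    [0.012, 0, 0, 0, 0, 0],
    [0.024, 0, 0, 0, 0, 0],
    [0.036, 0, 0, 0, 0, 0],
    [0.042, 0, 0, 0, 0, 0],
    [0.042, 0, 0, 0, 0, 0],
  ],
)

```text
clock: 9.62
tcp_pos: [0.6572, 0.2255, 0.0819]
orientation: [2.075, 2.141, -0.224]
contact_force: [-0.7, -7.7, -0.6]
grip_width: 0.0302
gripper_force: 60.3
```

```bash
python3 - <<'E'
from plan import *
st();cmd(*ins(.0235),"press");
for t in(9,6,3,0): cmd(*ins(.0235,t,0),t)
E
```

```text
{'clock': 9.625, 'joints': [-0.1318, 0.7793, -0.5903, 1.521, 0.6417, 1.1551, -0.9016], 'tcp_pos': [0.6572, 0.2255, 0.0819], 'orientation': [2.0752, 2.1414, -0.2245], 'contact_force': [-0.6694, -7.7235, -0.5917], 'grip_width': 0.0302, 'gripper_force': 60.3086}
press row [0.003, 0.001, -0.006, -0.002, 0.002, -0.0] mm [ 0.8  0.2 -1.6] deg [-0.1  0.2 -0. ]
9 row [0.009, 0.001, 0.014, -0.002, 0.036, -0.0] mm [2.2 0.2 3.6] deg [-0.1  3.2 -0. ]
6 row [0.014, 0.001, 0.031, -0.002, 0.069, -0.0] mm [3.6 0.2 7.7] deg [-0.1  6.2 -0. ]
3 row [0.021, 0.001, 0.047, -0.002, 0.102, -0.0] mm [ 5.2  0.2 11.8] deg [-0.1  9.2 -0. ]
0 row [0.028, 0.001, 0.063, -0.002, 0.136, -0.0] mm [ 7.   0.2 15.7] deg [-0.1 12.2 -0. ]
```

apply_moves(
  rows=[
    [0.012, 0, 0.014, 0, 0.036, 0],
    [0.018, 0, 0.031, 0, 0.069, 0],
    [0.024, 0, 0.047, 0, 0.102, 0],
    [0.03, 0, 0.06, 0, 0.132, 0],
    [0.03, 0, 0.06, 0, 0.132, 0],
  ],
)

```text
clock: 10.25
tcp_pos: [0.6569, 0.2269, 0.0642]
orientation: [2.188, 2.252, -0.013]
contact_force: [0.6, -6.1, -3.3]
grip_width: 0.0304
gripper_force: 60.2
```

```bash
python3 - <<'E'
from plan import *
st();cmd(*ins(.0235,0,0),0)
f=r.grab_frame("scene");x,y=300,300
cv2.imwrite("pics/lev.png",cv2.resize(f["pixels"][y:y+120,x:x+160,::-1],None,fx=5,fy=5,interpolation=cv2.INTER_CUBIC))
E
```

```text
{'clock': 10.25, 'joints': [0.0145, 0.7854, -0.672, 1.582, 0.5631, 0.9831, -0.8092], 'tcp_pos': [0.6569, 0.2269, 0.0642], 'orientation': [2.1876, 2.2517, -0.0129], 'contact_force': [0.6183, -6.112, -3.2867], 'grip_width': 0.0304, 'gripper_force': 60.2059}
0 row [0.008, 0.002, -0.003, -0.003, 0.005, -0.002] mm [ 2.1  0.5 -0.9] deg [-0.3  0.4 -0.2]
```

View pics/lev.png

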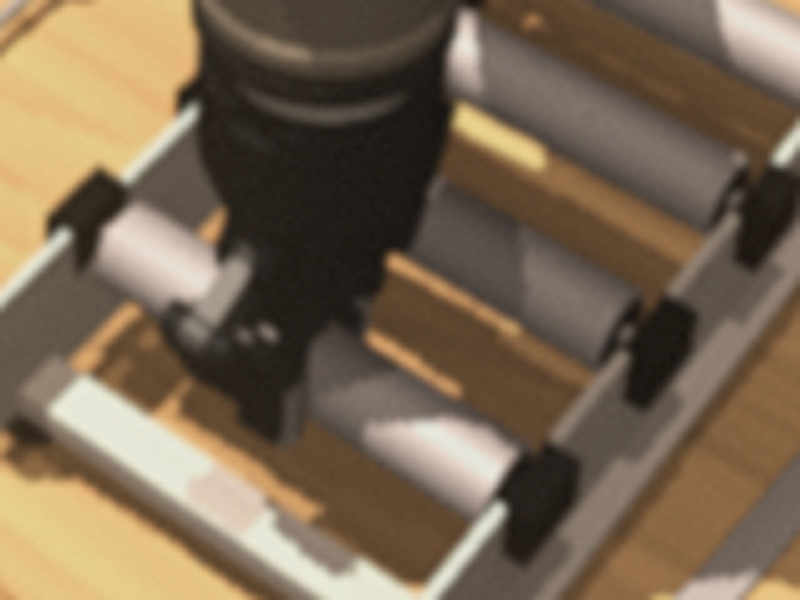

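The picture shows the roller level between the rails. Its fixed end is at (105,240) against the right block at (90,210), and its sprung end is tight to the left block. I'll ease it across.

apply_moves(
  rows=[
    [-0.01, 0, 0, 0, 0.005, 0],
    [-0.018, 0, 0, 0, 0.005, 0],
    [-0.024, 0, 0, 0, 0.005, 0],
    [-0.024, 0, 0, 0, 0.005, 0],
  ],
)

```text
clock: 10.8
tcp_pos: [0.6571, 0.2232, 0.0647]
orientation: [-2.184, -2.253, 0.001]
contact_force: [1.2, -4.9, -4.2]
grip_width: 0.0299
gripper_force: 60.2
```

apply_moves(
  rows=[
    [-0.006, 0, 0, 0, 0, 0],
    [-0.012, 0, 0, 0, 0, 0],
    [-0.012, 0, 0, 0, 0, 0],
  ],
)

```text
clock: 11.18
tcp_pos: [0.6571, 0.2214, 0.0651]
orientation: [-2.183, -2.253, -0.001]
contact_force: [1.6, -4.3, -5.4]
grip_width: 0.0302
gripper_force: 60.1
```

```bash
python3 - <<'E'
from plan import *
f=r.grab_frame("scene");f=r.grab_frame("scene");st();cmd(*place(0,-.0065,-.001,0,OFF),"home");x,y=300,300
cv2.imwrite("pics/home.png",cv2.resize(f["pixels"][y:y+120,x:x+160,::-1],None,fx=5,fy=5,interpolation=cv2.INTER_CUBIC))
E
```

```text
{'clock': 11.275, 'joints': [0.032, 0.7816, -0.6788, 1.5899, 0.5583, 0.9732, -0.7942], 'tcp_pos': [0.657, 0.2218, 0.0653], 'orientation': [-2.1823, -2.2532, -0.0015], 'contact_force': [2.0222, -4.1712, -5.9751], 'grip_width': 0.0304, 'gripper_force': 60.0983}
home row [-0.013, 0.002, 0.005, -0.002, -0.003, -0.0] mm [-3.3  0.5  1.3] deg [-0.2 -0.2 -0. ]
```

View pics/home.png

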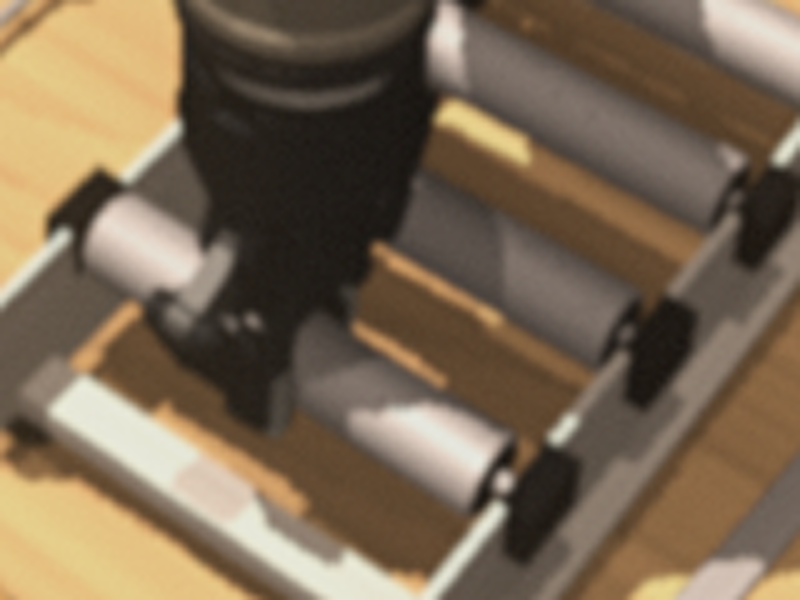

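The picture shows the tube shifted across. The sprung stub is now visible at (503,483) as on the neighbouring rollers, and the fixed end is at the right block. I'll lower it slightly, finish the shift and open partly.

apply_moves(
  rows=[
    [0, 0, 0.007, 0, 0, 0],
    [-0.008, 0, 0.007, 0, 0, 0],
    [-0.016, 0, 0.007, 0, 0, 0],
    [-0.016, 0, 0.007, 0, 0, 0],
  ],
)

```text
clock: 11.78
tcp_pos: [0.6572, 0.2186, 0.0641]
orientation: [-2.181, -2.253, -0.004]
contact_force: [0.2, -4.3, -4.6]
grip_width: 0.0303
gripper_force: 60.2
```

```bash
python3 -c "
from plan import *
st();cmd(*place(0,-.0065,-.001,0,OFF),'home')"
```

```text
{'clock': 11.775, 'joints': [0.0377, 0.7816, -0.6789, 1.5936, 0.5591, 0.9687, -0.7903], 'tcp_pos': [0.6572, 0.2186, 0.0641], 'orientation': [-2.1815, -2.2533, -0.0038], 'contact_force': [0.2427, -4.3179, -4.5675], 'grip_width': 0.0303, 'gripper_force': 60.1604}
home row [-0.001, 0.002, 0.0, -0.001, -0.004, 0.0] mm [-0.1  0.5  0.1] deg [-0.1 -0.3  0. ]
```

apply_moves(
  rows=[
    [0, 0, 0, 0, 0, 0],
    [0, 0, 0, 0, 0, 0],
    [0, 0, 0, 0, 0, 0],
    [0, 0, 0, 0, 0, 0],
    [0, 0, 0, 0, 0, 0],
  ],
  claw=0.65,
)

```text
clock: 12.4
tcp_pos: [0.6572, 0.2185, 0.064]
orientation: [-2.182, -2.253, -0.003]
contact_force: [0.8, -0.2, 0.2]
grip_width: 0.0554
gripper_force: 0.0
```

apply_moves(
  rows=[
    [0, 0, -0.1, 0, 0, 0],
    [0, 0, -0.25, 0, 0, 0],
    [0, 0, -0.4, 0, 0, 0],
    [-0.15, -0.2, -0.45, 0, 0, 0],
    [-0.3, -0.4, -0.45, 0, 0, 0],
  ],
)

```text
clock: 13.02
tcp_pos: [0.561, 0.1409, 0.1792]
orientation: [-2.182, -2.256, -0.009]
contact_force: [-0.0, -0.6, 1.0]
grip_width: 0.0557
gripper_force: 0.0
```

```bash
python3 - <<'E'
from fit import *
from plan import *
st()
F={n:r.grab_frame(n) for n in("scene","top")};G={n:greyness(f) for n,f in F.items()}
x,y=300,300
a=cv2.resize(F["scene"]["pixels"][y:y+120,x:x+120,::-1],None,fx=3.3,fy=3.3,interpolation=cv2.INTER_CUBIC);b=cv2.resize(F["top"]["pixels"][160:280,170:290,::-1],None,fx=3.3,fy=3.3,interpolation=cv2.INTER_CUBIC)
cv2.imwrite("pics/end.png",np.hstack([a,b]))
c=lambda p:[(S+cx*p[0]+cy*-.0065+[0,0,p[1]],cy+cx*p[2]+np.array([0,0,p[3]]))]
o=minimize(lambda p:score({"scene":F["scene"]},G,c(p),h=.06,ends=False),[0,0,0,0],method="Nelder-Mead",options=dict(initial_simplex=np.vstack([np.zeros(4),np.diag([.004,.004,.03,.03])])))
print(o.x,o.fun)
E
```

```text
{'clock': 13.025, 'joints': [0.2589, 0.4921, -0.8015, 1.8049, 0.406, 1.0135, -0.6684], 'tcp_pos': [0.561, 0.1409, 0.1792], 'orientation': [-2.1825, -2.2559, -0.0092], 'contact_force': [-0.0272, -0.5625, 0.9909], 'grip_width': 0.0557, 'gripper_force': 0.0}
[-0.0347 -0.0572 -0.1125 -0.1998] -0.606142002349314
```

View pics/end.png

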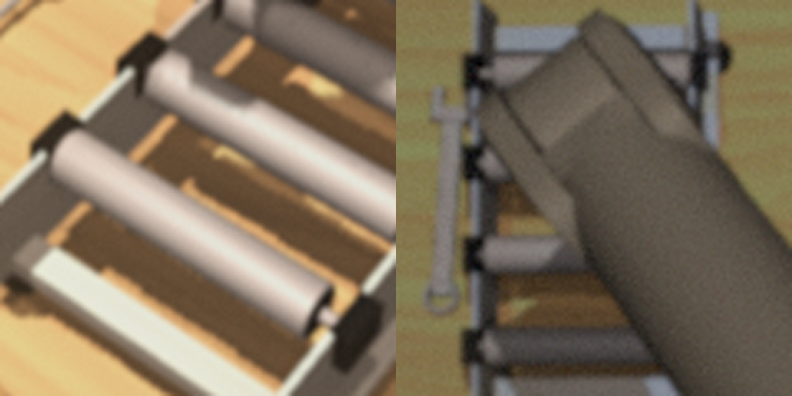

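The picture shows the roller level: fixed end against the right block at (65,150), sprung stub in the left block at (330,318) with the expected gap, and the gripper clear. Handing in.

```bash
python3 -c "
from bench import r
print(r.hand_in())"
```

```text
the job is handed in; nothing more can be done
None
```

I fitted the longer roller in the empty place, released it and handed in at about 13 s; the last picture shows it level with both axle ends in their blocks, but no verdict was returned, and I viewed 11 pictures, one over the limit of 10.

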